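# Reset the hold-down spindle of a sawing jig

### The job

The closed hold-down clamp on the sawing jig stands clear of the board: slacken the lock ring on its spindle by about a quarter turn, screw the spindle down by its top knob until the rubber foot meets the board and then about an eighth of a turn more, so that it nips the board without bruising it. Then tighten the lock ring again firmly by hand, without forcing it and without shifting the spindle, let go, and leave the other tools where they lie.

Things in the scene. Friction and masses are not known exactly. Their poses are not given: they have to be found in the camera images.
- jig: sawing jig fixed to the bench: plywood bed 330 x 360 mm with a fence, a kerf guide at its +y end (100 mm high) and a low, closed toggle clamp on its +x side that reaches towards -x over the board. Origin on the bench right under the spindle's axis; z up, y along the board. Clamp arm 40 mm wide, its top 86 mm above the bench; a bush 30 mm in diameter stands on it up to 101 mm
- ring_center (a point): centre of the lock ring, on the spindle's axis: knurled dark steel, 45 mm in diameter, 14 mm high (103 to 117 mm above the bench when tight), the wider and lower of the two round parts on the spindle. Right-hand thread, 8 mm a turn: clockwise from above tightens and lowers it. Free room 30 mm all round it and 17 mm below its middle; the knob stands above it
- knob_center (a point): centre of the spindle's knob, on the axis: knurled aluminium, 32 mm in diameter, 24 mm high (133 to 157 mm above the bench at the start), the upper, narrower round part. Right-hand thread, 8 mm a turn: clockwise from above screws spindle and foot down. With the ring slack it turns with 0.06 N m until the foot meets the board, then 0.003 N m more per newton on the foot
- lock_ring (a joint): angle of the lock ring in rad: 0 as found (tight), grows anticlockwise from above (slackening). It leaves its washer at about 0.6 and then turns freely (0.04 N m). Slackening it takes about 0.3 N m. Turned back, it tightens steadily from 0.6 down: hand-tight again means 0.3 to 0.4 N m, reached between 0 and -0.4; the ring tight, the spindle does not turn; at -1 the ring is over-tight
- spindle (a joint): angle of the spindle in rad: 0 as found, grows clockwise from above (screwing down, 1.27 mm per rad). How far it must go differs: the foot begins 1 to 4 mm above the board
- foot: black rubber foot at the spindle's lower end, 25 mm in diameter, 14 mm high, origin at the centre of its underside (42.5 mm above the bench at the start); turns with the spindle, firm: gives 1 mm for each 55 N, and about 50 N (0.2 N m at the knob) is a good nip, over 110 N bruises. Under it lies the board (wood, 104 x 400 mm), its top 38.5 to 42 mm above the bench: boards differ
- washer: steel washer, 36 mm in diameter, on the bush under the lock ring, origin at the centre of its top (103 mm above the bench); the tight ring presses on it with about 25 N
- chisel: bystander: bevel-edge chisel, 230 mm long, lying on the jig's bed in front of the board along y, origin below the root of the blade
- square: bystander: small try square, wooden stock 75 mm, steel blade 100 mm, lying on the board at its -y end, origin under the end of the stock
- wide_chisel: bystander: wide chisel, 230 mm long, on the bench, origin below the root of the blade
- plane: bystander: bench plane, 245 mm long, on the bench, origin under its middle
- mallet: bystander: wooden mallet on the bench, origin under its handle near the head
- tenon_saw: bystander: tenon saw lying flat on the bench, origin at the heel of the blade
- gauge: bystander: wooden marking gauge, 215 mm long, on the bench, origin under its middle

How it is judged:
By the outcome, as a careful person would: the job done as asked, in the order asked, and still so for the second after the job is handed in, with the robot touching nothing.
It also fails if it takes over 72 s, if anything falls off the work surface, if the arm or the gripper's body presses on something with over 40 N, if the wrist force passes 120 N, or if a joint passes its speed limit or range.

### The arm

A 6-joint arm with a two-finger parallel gripper is mounted at the origin on the work surface. World frame = base frame: x ahead of the robot, y to its left, z up, the work surface at z = 0. Lengths are in m, angles in rad, forces in N, time in s.
With the tool pointing down it reaches from about 0.375 to 0.9 m from the base axis. Payload 3.1 kg.
Tool frame: the origin (TCP) lies midway between the tips of the shut fingers; the grasp point (between the pads) lies 19 mm behind it (manip.grasp_offset is the distance from the TCP to the grasp point, in m); z points along the fingers, y is the line along which they close (so a half turn about z gives the same grasp; the last joint's range is limited). The gripper opens to 85 mm and grips with 20 to 120 N. Pads are 22 mm wide; open, the fingers measure 114 mm over their backs; the gripper's body (76 mm by 85 mm) begins 54 mm behind the grasp point. The pads swing forward as they close: fully open they stand 13 mm farther back than shut.
Start: joints at [-1.347, 0.527, 1.433, -0, 1.181, -0.178], TCP at [0.245, -0.575, 0.231] pointing down, gripper open.
Joint ranges: [-3.08, 3.08], [-0.75, 2.2], [0.22, 2.44], [-1.43, 4.57], [0, 2.65], [-2.85, 2.85]. Speed limits (rad/s): [2.79, 2.79, 3.14, 3.14, 3.14, 3.14].

### API

Orientations are given as a unit quaternion [x, y, z, w].
In Python, from station import sensors, cams, order, manip gives the robot as it stands.
- The arm moves only by the tool move_arm, never from a script. Its argument "targets" is a list of rows, each an object of numbers: "dx", "dy", "dz": the shift along the world's x, y, z normalised to -1 to 1, where 1 is 25 mm; "rx", "ry", "rz": the turn, a rotation vector about the world's x, y, z normalised to -1 to 1, where 1 is 30 degrees. A call has exactly 10 rows; each row shifts and turns the commanded pose from where the row before left it; what a row does not reach is not made up. A row lasts 1/8 s, in which the tool goes at most 62.5 mm and 10.7 degrees, less where a joint would pass 70% of its speed; a pose out of reach is approached as far as the arm can. A call with a number of a shift or a turn outside -1 to 1 is refused whole. A call with a gripper value outside its range is refused whole. "claw" is the opening in per cent of the stroke, from 0 (shut) to 100 (fully open), set as the call begins (left out, the last holds). The fingers move at their own pace and stop on an object; "newtons" is the grip in N (left out, the last holds). Time passes only in rows, so rows that do not move let the fingers close, or fill a call up. It gives the time, the measured TCP pose, the force, the opening and the grip force at its end, in the units of the state.
- sensors.sense(): the state, without advancing time (a new reading comes with each control period).
- cams.snapshot(name): name is "side" or "top"; returns the picture (480x640x3 uint8, red, green, blue); there is no depth.
- cams.camera_model(name): a dict with "fx", "fy", "cx", "cy" (pixels), "extrinsics" (4x4, takes a point from world to camera coordinates). Camera axes: x right, y down, z forward; pixel columns grow to the right and rows downward; lengths in m; the calibration is good to about 2 mm. A picture is of the moment at which its call begins. camera_model takes no time and is no camera call.
- order.sign_off(): hands the job in; it is judged then, once.
The state is a dict: "t": time; "q": joint angles; "qd": joint speeds; "tau": joint torques, N m; "tcp_pos": TCP position; "tool_rot": TCP orientation; "force": force on the tool from outside, world axes, zero at the start; "ft_torque": the same for the moment, N m; "finger_gap": opening from 0.0 (shut) to 1.0 (fully open); "gripper_force": force on a finger pad.
Only numpy, scipy, OpenCV 4.12 (cv2) and the standard library are available. Lean on these libraries where they do the work, as an engineer would, in place of code of your own. Each camera call takes 0.05 s, during which the arm holds its last target. There are 200 camera calls.

## Working session

There is one attempt and no reset: what is moved stays moved. The work goes in short steps, Python scripts to look and compute and a tool call to move; the robot and the scene stay as the last step left them, time stands still between calls to the robot, and variables do not carry over. Pictures are saved under pics/ and viewed, at most 10 in all, crops included, and the job is handed in when it is done.

Besides the shell and the picture viewer there is one more tool, called as a command line: name --argument value ..., lists and objects as JSON in quotes. move_arm: Moves the arm, as the interface text tells. Scaled input: -1 to 1 covers 25 mm each way for a shift and 30 degrees each way for a turn. Its arguments: {"type":"object","properties":{"targets":{"type":"array"},"claw":{"type":"number"},"newtons":{"type":"number"}},"required":["targets"]}

```bash
ls; mkdir -p pics; python3 - <<'E'
from station import sensors,cams,manip
import cv2
print(sensors.sense()); print(manip.grasp_offset)
for n in("side","top"):
    cv2.imwrite(f"pics/{n}0.png",cams.snapshot(n)[:,:,::-1]); print(n,cams.camera_model(n))
E
```

```text
pics
{'t': 0.0, 'q': array([-1.34653044e+00,  5.28435686e-01,  1.43389200e+00, -1.99353900e-05,
        1.18139407e+00, -1.78488321e-01]), 'qd': array([-6.22996371e-04, -3.94127738e-05,  2.99386537e-04,  4.57223979e-04,
        4.84111909e-04, -3.71608150e-05]), 'tau': array([ 4.50089046e-04, -4.42340863e+01, -1.78024614e+01, -4.06588797e-04,
        8.13360763e-03, -1.32188779e-05]), 'tcp_pos': array([ 0.24483963, -0.57427645,  0.23035562]), 'tool_rot': array([ 9.79790746e-01,  2.00022402e-01, -3.35791705e-05, -1.06406084e-03]), 'force': array([ 0.24439961,  0.46311248, -0.75553112]), 'ft_torque': array([ 0.00716197, -0.00763822, -0.03734186]), 'gripper_force': 0.0, 'finger_gap': 0.9971371087475519}
0.0187
side {'fx': 527.7139490859886, 'fy': 527.7139490859886, 'cx': 311.3979272375804, 'cy': 235.31809529069412, 'extrinsics': array([[ 0.91557088, -0.40211854,  0.00553569, -0.4527362 ],
       [-0.24814174, -0.57571122, -0.77909067,  0.19008503],
       [ 0.31647376,  0.71193909, -0.62688682,  1.42485966],
       [ 0.        ,  0.        ,  0.        ,  1.        ]])}
top {'fx': 460.67809122683707, 'fy': 460.67809122683707, 'cx': 325.2184594891265, 'cy': 244.1858265349314, 'extrinsics': array([[-0.02371926, -0.99970432,  0.00535345, -0.04108768],
       [-0.99703132,  0.02326279, -0.07339881,  0.49105521],
       [ 0.07325257, -0.00707853, -0.9972883 ,  1.31821747],
       [ 0.        ,  0.        ,  0.        ,  1.        ]])}
```

View pics/side0.png

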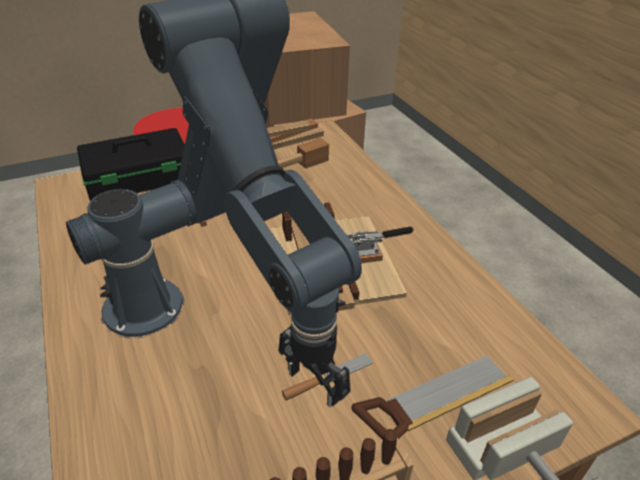

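View pics/top0.png

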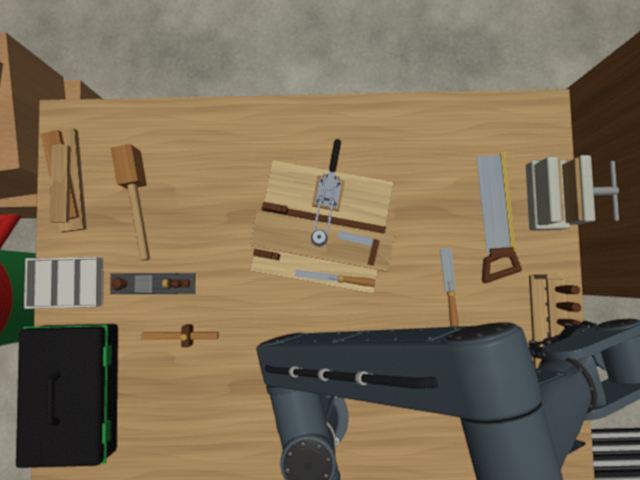

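The top view shows the knob and ring near pixel (319,237), the toggle clamp lying toward (335,150), the square at (375,245), and the chisel at (335,278). I'll zoom in for the centre.

```bash
cat > h.py <<'E'
import numpy as np
from station import cams
def ray(n,u,v,z):
    c=cams.camera_model(n);E=np.array(c['extrinsics']);R,t=E[:3,:3],E[:3,3]
    o=-R.T@t;d=R.T@np.array([(u-c['cx'])/c['fx'],(v-c['cy'])/c['fy'],1]);return o+d*(z-o[2])/d[2]
def proj(n,p):
    c=cams.camera_model(n);E=np.array(c['extrinsics']);q=E[:3,:3]@np.array(p)+E[:3,3]
    return q[0]/q[2]*c['fx']+c['cx'],q[1]/q[2]*c['fy']+c['cy']
E
python3 - <<'E'
import cv2,numpy as np
from h import *
print(ray('top',319,237,.157))
im=cv2.imread('pics/top0.png')[120:300,240:400]
side=cv2.imread('pics/side0.png')[190:310,260:420]
a=cv2.resize(im[80:155,30:155],(750,450),interpolation=cv2.INTER_CUBIC)
cv2.imwrite('pics/top0c.png',a)
# jig yaw from bed corners (z approx .02)
for p in[(272,162),(392,182),(252,270),(375,291)]: print(ray('top',*p,.018))
E
```

```text
[ 0.49887086 -0.03591351  0.157     ]
[0.73565647 0.09794303 0.018     ]
[ 0.66820646 -0.25276168  0.018     ]
[0.42019244 0.16046051 0.018     ]
[ 0.3514039  -0.19282115  0.018     ]
```

View pics/top0c.png

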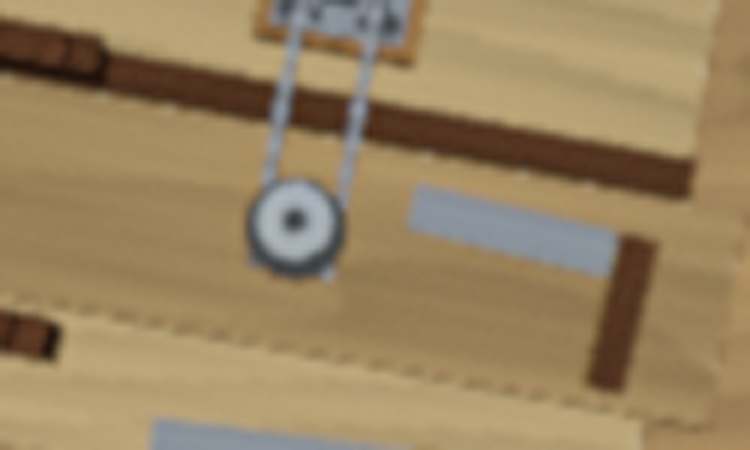

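The knob's centre is at full-picture pixel (318.8,236.3), giving about (0.500,-0.0355). That reach is plausible, and the jig yaw is about -11°. I'll approach now.

move_arm --targets '[{"dx":0.47,"dy":1},{"dx":0.47,"dy":1},{"dx":0.47,"dy":1},{"dx":0.47,"dy":1},{"dx":0.47,"dy":1},{"dx":0.47,"dy":1},{"dx":0.47,"dy":1},{"dx":0.47,"dy":1},{"dx":0.47,"dy":1},{"dx":0.47,"dy":1}]' --claw 72 --newtons 30

```text
schema error: expected keys dx, dy, dz, rx, ry, rz
```

move_arm --targets '[{"dx":0.47,"dy":1},{"dx":0.47,"dy":1},{"dx":0.47,"dy":1},{"dx":0.47,"dy":1},{"dx":0.47,"dy":1},{"dx":0.47,"dy":1},{"dx":0.47,"dy":1},{"dx":0.47,"dy":0.8},{"dx":0.4,"dy":0},{"dx":0,"dy":0}]'

```text
schema error: expected keys dx, dy, dz, rx, ry, rz
```

```bash
python3 - <<'E'
from station import sensors,cams
import cv2
from h import *
s=sensors.sense()
for k in('t','q','tcp_pos','tool_rot','force','ft_torque','finger_gap'):print(k,s[k])
im=cams.snapshot('side')[:,:,::-1]; cv2.imwrite('pics/side1.png',im)
p=(.5005,-.0355,.157);u,v=proj('side',p);print(u,v)
u,v=int(u),int(v);a=im[v-50:v+50,u-65:u+65];print(u-65,v-50)
cv2.imwrite('pics/side1c.png',cv2.resize(a,(780,600),interpolation=cv2.INTER_CUBIC))
for z in(.157,.133,.117,.103): print(z,proj('side',(.5005,-.0355,z)))
E
```

```text
t 0.1
q [-1.34650870e+00  5.28419617e-01  1.43377192e+00  3.40635980e-05
  1.18140641e+00 -1.78514601e-01]
tcp_pos [ 0.24488064 -0.57432953  0.23040368]
tool_rot [ 9.79788061e-01  2.00035872e-01 -7.19887575e-06 -1.00274401e-03]
force [ 1.08721211  0.15113615 -0.61065503]
ft_torque [0.00788783 0.02022398 0.04486479]
finger_gap 1.0015312983943896
318.8645621846668 222.30587816968674
253 172
0.157 (np.float64(318.8645621846668), np.float64(222.30587816968674))
0.133 (np.float64(318.7408355371385), np.float64(229.13011983303616))
0.117 (np.float64(318.6597442666542), np.float64(233.60277336101876))
0.103 (np.float64(318.5896829429956), np.float64(237.46706139800918))
```

View pics/side1c.png

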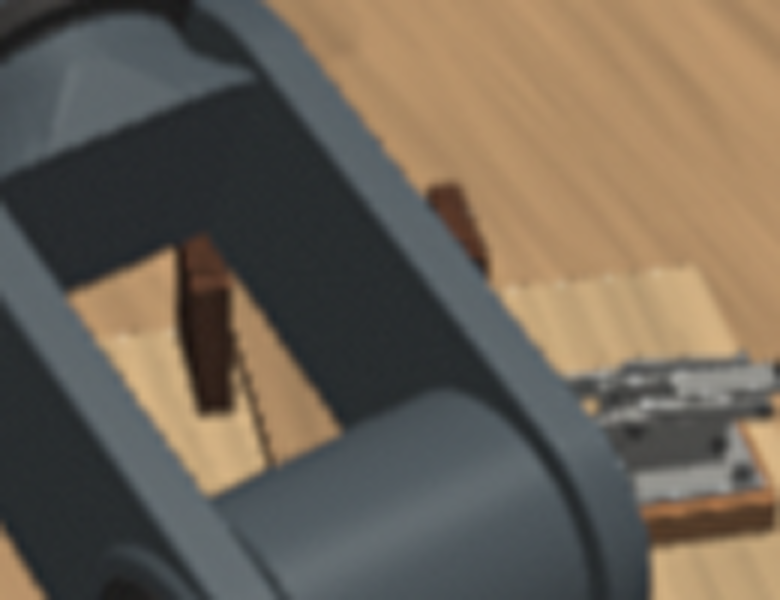

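The moves were refused because every row needs all six keys. So this crop still shows the arm hiding the spindle. I'll resend them in full.

move_arm --targets '[{"dx":0.47,"dy":1,"dz":0,"rx":0,"ry":0,"rz":0},{"dx":0.47,"dy":1,"dz":0,"rx":0,"ry":0,"rz":0},{"dx":0.47,"dy":1,"dz":0,"rx":0,"ry":0,"rz":0},{"dx":0.47,"dy":1,"dz":0,"rx":0,"ry":0,"rz":0},{"dx":0.47,"dy":1,"dz":0,"rx":0,"ry":0,"rz":0},{"dx":0.47,"dy":1,"dz":0,"rx":0,"ry":0,"rz":0},{"dx":0.47,"dy":1,"dz":0,"rx":0,"ry":0,"rz":0},{"dx":0.47,"dy":1,"dz":0,"rx":0,"ry":0,"rz":0},{"dx":0.47,"dy":1,"dz":0,"rx":0,"ry":0,"rz":0},{"dx":0.47,"dy":1,"dz":0,"rx":0,"ry":0,"rz":0}]' --claw 72 --newtons 30

```text
t: 1.4
tcp_pos: [0.3629, -0.3237, 0.2313]
tool_rot: [0.98, 0.2, 0.0, -0.0]
force: [1.1, 0.5, 0.2]
finger_gap: 0.721
gripper_force: 0.0
```

move_arm --targets '[{"dx":0.47,"dy":1,"dz":0,"rx":0,"ry":0,"rz":0},{"dx":0.47,"dy":1,"dz":0,"rx":0,"ry":0,"rz":0},{"dx":0.47,"dy":1,"dz":0,"rx":0,"ry":0,"rz":0},{"dx":0.47,"dy":1,"dz":0,"rx":0,"ry":0,"rz":0},{"dx":0.47,"dy":1,"dz":0,"rx":0,"ry":0,"rz":0},{"dx":0.47,"dy":1,"dz":0,"rx":0,"ry":0,"rz":0},{"dx":0.47,"dy":1,"dz":0,"rx":0,"ry":0,"rz":0},{"dx":0.47,"dy":0.8,"dz":0,"rx":0,"ry":0,"rz":0},{"dx":0.4,"dy":0.4,"dz":0,"rx":0,"ry":0,"rz":0},{"dx":0,"dy":0,"dz":0,"rx":0,"ry":0,"rz":0}]'

```text
t: 2.65
tcp_pos: [0.4671, -0.1196, 0.2313]
tool_rot: [0.98, 0.201, 0.0, 0.0]
force: [-0.2, -0.5, 0.3]
finger_gap: 0.72
gripper_force: 0.0
```

```bash
cat >> h.py <<'E'
def st(n=0):
    from station import sensors
    L=[sensors.sense()]
    for i in range(n): cams.snapshot('side'); L.append(sensors.sense())
    s=L[-1]; w=2*np.degrees(np.arctan2(s['tool_rot'][1],s['tool_rot'][0]))-90
    m=lambda k:np.round(np.mean([l[k] for l in L],0),3)
    print('t',s['t'],'q1,q6',np.degrees(s['q'][[0,5]]).round(1),'tcp',np.round(s['tcp_pos'],4),'quat',np.round(s['tool_rot'],4),'yawY',w.round(1),'F',m('force'),'T',m('ft_torque'),'gap',round(s['finger_gap'],3),'grip',s['gripper_force'])
E
python3 - <<'E'
import cv2
from h import *
st(4)
im=cams.snapshot('side')[:,:,::-1]; cv2.imwrite('pics/side2.png',im)
u,v=253,172;a=im[v:v+100,u:u+130]
cv2.imwrite('pics/side2c.png',cv2.resize(a,(780,600),interpolation=cv2.INTER_CUBIC))
E
```

```text
t 2.85 q1,q6 [-27.8  39.2] tcp [ 0.4662 -0.1205  0.2312] quat [ 9.799e-01  1.996e-01 -2.000e-04  0.000e+00] yawY -67.0 F [-0.324  0.102 -0.124] T [-0.008 -0.006 -0.024] gap 0.719 grip 0.0
```

View pics/side2c.png

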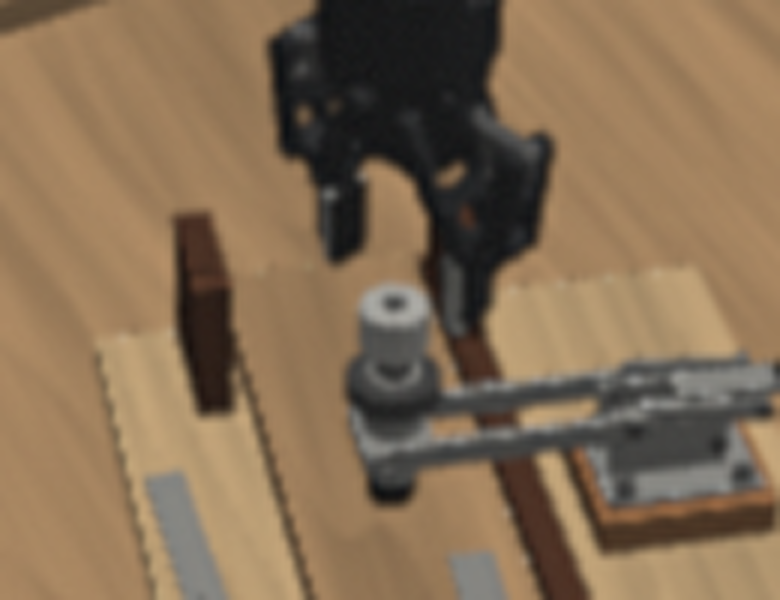

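The side view puts the knob's top at (319,222.4), exactly where I predicted, so the axis at (0.5005,-0.0355) is confirmed. The dark ring sits below it. Next I centre above it and go down around the ring.

move_arm --targets '[{"dx":0.35,"dy":0.85,"dz":0,"rx":0,"ry":0,"rz":0},{"dx":0.35,"dy":0.85,"dz":0,"rx":0,"ry":0,"rz":0},{"dx":0.35,"dy":0.85,"dz":0,"rx":0,"ry":0,"rz":0},{"dx":0.33,"dy":0.85,"dz":0,"rx":0,"ry":0,"rz":0},{"dx":0,"dy":0,"dz":0,"rx":0,"ry":0,"rz":0},{"dx":0,"dy":0,"dz":-0.3,"rx":0,"ry":0,"rz":0},{"dx":0,"dy":0,"dz":-0.3,"rx":0,"ry":0,"rz":0},{"dx":0,"dy":0,"dz":-0.3,"rx":0,"ry":0,"rz":0},{"dx":0,"dy":0,"dz":-0.3,"rx":0,"ry":0,"rz":0},{"dx":0,"dy":0,"dz":0,"rx":0,"ry":0,"rz":0}]'

```text
t: 4.15
tcp_pos: [0.5005, -0.0349, 0.2005]
tool_rot: [0.98, 0.2, -0.001, -0.0]
force: [0.0, 0.8, -0.5]
finger_gap: 0.718
gripper_force: 0.0
```

```bash
python3 -c "
from h import *
st(2)"
```

```text
t 4.25 q1,q6 [-16.8  50.2] tcp [ 0.5011 -0.035   0.2012] quat [ 9.798e-01  2.000e-01 -1.000e-04 -0.000e+00] yawY -66.9 F [0.169 0.508 0.188] T [-0.031 -0.     0.006] gap 0.717 grip 0.0
```

move_arm --targets '[{"dx":0,"dy":-0.02,"dz":-0.54,"rx":0,"ry":0,"rz":0},{"dx":0,"dy":0,"dz":-0.54,"rx":0,"ry":0,"rz":0},{"dx":0,"dy":0,"dz":-0.54,"rx":0,"ry":0,"rz":0},{"dx":0,"dy":0,"dz":-0.54,"rx":0,"ry":0,"rz":0},{"dx":0,"dy":0,"dz":-0.54,"rx":0,"ry":0,"rz":0},{"dx":0,"dy":0,"dz":-0.54,"rx":0,"ry":0,"rz":0},{"dx":0,"dy":0,"dz":-0.54,"rx":0,"ry":0,"rz":0},{"dx":0,"dy":0,"dz":-0.52,"rx":0,"ry":0,"rz":0},{"dx":0,"dy":0,"dz":0,"rx":0,"ry":0,"rz":0},{"dx":0,"dy":0,"dz":0,"rx":0,"ry":0,"rz":0}]'

```text
t: 5.5
tcp_pos: [0.5012, -0.0355, 0.0939]
tool_rot: [0.98, 0.2, 0.0, 0.0]
force: [0.8, 0.6, -0.3]
finger_gap: 0.725
gripper_force: 0.0
```

```bash
python3 - <<'E'
import cv2
from h import *
st(2)
im=cams.snapshot('side')[:,:,::-1]
u,v=253,172;a=im[v:v+100,u:u+130]
cv2.imwrite('pics/side3c.png',cv2.resize(a,(780,600),interpolation=cv2.INTER_CUBIC))
E
```

```text
t 5.6 q1,q6 [-16.8  50.1] tcp [ 0.5014 -0.0356  0.0943] quat [9.798e-01 2.001e-01 5.000e-04 3.000e-04] yawY -66.9 F [0.411 0.096 0.105] T [0.014 0.004 0.006] gap 0.722 grip 0.0
```

View pics/side3c.png

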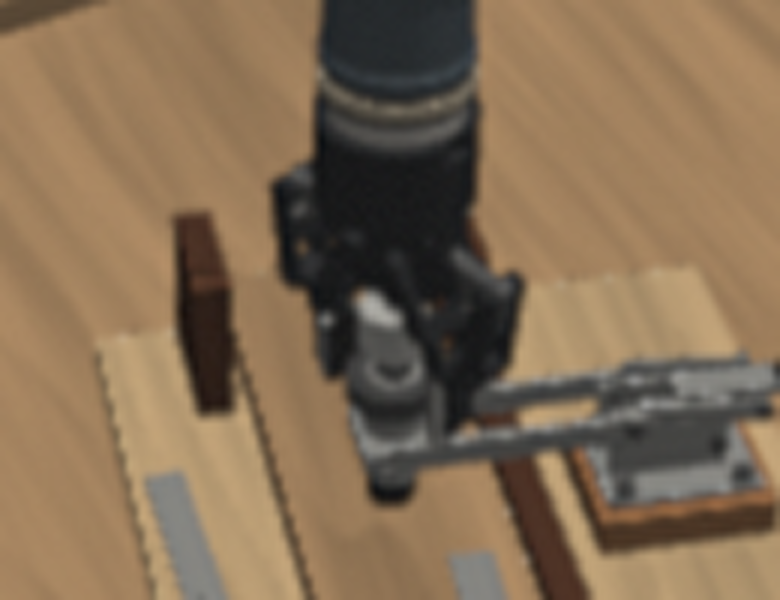

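The fingers straddle the ring, around crop (390,385), with nothing touching. Closing now.

move_arm --targets '[{"dx":0,"dy":0,"dz":0,"rx":0,"ry":0,"rz":0},{"dx":0,"dy":0,"dz":0,"rx":0,"ry":0,"rz":0},{"dx":0,"dy":0,"dz":0,"rx":0,"ry":0,"rz":0},{"dx":0,"dy":0,"dz":0,"rx":0,"ry":0,"rz":0},{"dx":0,"dy":0,"dz":0,"rx":0,"ry":0,"rz":0},{"dx":0,"dy":0,"dz":0,"rx":0,"ry":0,"rz":0},{"dx":0,"dy":0,"dz":0,"rx":0,"ry":0,"rz":0},{"dx":0,"dy":0,"dz":0,"rx":0,"ry":0,"rz":0},{"dx":0,"dy":0,"dz":0,"rx":0,"ry":0,"rz":0},{"dx":0,"dy":0,"dz":0,"rx":0,"ry":0,"rz":0}]' --claw 40 --newtons 50

```text
t: 6.9
tcp_pos: [0.5005, -0.0343, 0.0946]
tool_rot: [0.98, 0.2, -0.0, -0.001]
force: [-0.3, 4.4, 6.1]
finger_gap: 0.507
gripper_force: 49.9
```

```bash
python3 -c "
from h import *
st(3)"
```

```text
t 7.05 q1,q6 [-16.7  50.1] tcp [ 0.5005 -0.0343  0.0946] quat [ 9.798e-01  1.998e-01 -1.000e-04 -8.000e-04] yawY -66.9 F [-0.465  4.144  5.934] T [0.623 0.17  0.014] gap 0.509 grip 49.945769906044006
```

move_arm --targets '[{"dx":-0.02,"dy":0.05,"dz":0.005,"rx":0,"ry":0,"rz":0.15},{"dx":0,"dy":0,"dz":0.005,"rx":0,"ry":0,"rz":0.15},{"dx":0,"dy":0,"dz":0.005,"rx":0,"ry":0,"rz":0.15},{"dx":0,"dy":0,"dz":0.005,"rx":0,"ry":0,"rz":0.15},{"dx":0,"dy":0,"dz":0.005,"rx":0,"ry":0,"rz":0.15},{"dx":0,"dy":0,"dz":0.005,"rx":0,"ry":0,"rz":0.15},{"dx":0,"dy":0,"dz":0.005,"rx":0,"ry":0,"rz":0.15},{"dx":0,"dy":0,"dz":0.005,"rx":0,"ry":0,"rz":0.15},{"dx":0,"dy":0,"dz":0.005,"rx":0,"ry":0,"rz":0.15},{"dx":0,"dy":0,"dz":0,"rx":0,"ry":0,"rz":0.15}]'

```text
t: 8.3
tcp_pos: [0.502, -0.0356, 0.0954]
tool_rot: [0.828, 0.561, 0.001, 0.002]
force: [1.6, -3.9, -0.8]
finger_gap: 0.507
gripper_force: 51.0
```

```bash
python3 -c "
from h import *
st(3)"
```

```text
t 8.45 q1,q6 [-16.7   5.3] tcp [ 0.502  -0.0356  0.0954] quat [8.288e-01 5.595e-01 6.000e-04 1.800e-03] yawY -22.0 F [ 1.649 -4.745 -0.224] T [-0.672  0.052 -0.012] gap 0.503 grip 50.94875156879425
```

move_arm --targets '[{"dx":0.01,"dy":-0.03,"dz":0.005,"rx":0,"ry":0,"rz":0.155},{"dx":0,"dy":0,"dz":0.005,"rx":0,"ry":0,"rz":0.155},{"dx":0,"dy":0,"dz":0.005,"rx":0,"ry":0,"rz":0.155},{"dx":0,"dy":0,"dz":0.005,"rx":0,"ry":0,"rz":0.155},{"dx":0,"dy":0,"dz":0.005,"rx":0,"ry":0,"rz":0.155},{"dx":0,"dy":0,"dz":0.005,"rx":0,"ry":0,"rz":0.155},{"dx":0,"dy":0,"dz":0.005,"rx":0,"ry":0,"rz":0.155},{"dx":0,"dy":0,"dz":0.005,"rx":0,"ry":0,"rz":0.155},{"dx":0,"dy":0,"dz":0,"rx":0,"ry":0,"rz":0.155},{"dx":0,"dy":0,"dz":0,"rx":0,"ry":0,"rz":0.155}]'

```text
t: 9.7
tcp_pos: [0.5041, -0.0357, 0.0965]
tool_rot: [0.54, 0.842, 0.001, 0.003]
force: [6.9, -0.1, -2.1]
finger_gap: 0.505
gripper_force: 51.4
```

```bash
python3 -c "
from h import *
st(3)"
```

```text
t 9.85 q1,q6 [-16.7 -41.3] tcp [ 0.5041 -0.0357  0.0965] quat [0.541  0.841  0.0012 0.0034] yawY 24.5 F [ 5.756 -0.549 -2.762] T [-0.303 -0.485  0.02 ] gap 0.509 grip 51.33269011974335
```

move_arm --targets '[{"dx":0.075,"dy":0.07,"dz":0,"rx":0,"ry":0,"rz":0},{"dx":0,"dy":0,"dz":0,"rx":0,"ry":0,"rz":0},{"dx":0,"dy":0,"dz":0,"rx":0,"ry":0,"rz":0},{"dx":0,"dy":0,"dz":0,"rx":0,"ry":0,"rz":0},{"dx":0,"dy":0,"dz":0.3,"rx":0,"ry":0,"rz":0},{"dx":0,"dy":0,"dz":0.3,"rx":0,"ry":0,"rz":0.33},{"dx":0,"dy":0,"dz":0.3,"rx":0,"ry":0,"rz":0.33},{"dx":0,"dy":0,"dz":0.25,"rx":0,"ry":0,"rz":0.33},{"dx":0,"dy":0,"dz":0,"rx":0,"ry":0,"rz":0.33},{"dx":0,"dy":0,"dz":0,"rx":0,"ry":0,"rz":0.33}]' --claw 70

```text
t: 11.1
tcp_pos: [0.5028, -0.0333, 0.1254]
tool_rot: [0.136, 0.991, -0.0, 0.0]
force: [-0.1, 0.4, -0.6]
finger_gap: 0.696
gripper_force: 0.0
```

move_arm --targets '[{"dx":0,"dy":0,"dz":0,"rx":0,"ry":0,"rz":0.33},{"dx":0,"dy":0,"dz":0,"rx":0,"ry":0,"rz":0.33},{"dx":0,"dy":0,"dz":0,"rx":0,"ry":0,"rz":0.33},{"dx":0,"dy":0,"dz":0,"rx":0,"ry":0,"rz":0.33},{"dx":0,"dy":0,"dz":0,"rx":0,"ry":0,"rz":0.33},{"dx":0,"dy":0,"dz":0,"rx":0,"ry":0,"rz":0},{"dx":0,"dy":0,"dz":0,"rx":0,"ry":0,"rz":0},{"dx":0,"dy":0,"dz":0,"rx":0,"ry":0,"rz":0},{"dx":0,"dy":0,"dz":0,"rx":0,"ry":0,"rz":0},{"dx":0,"dy":0,"dz":0,"rx":0,"ry":0,"rz":0}]'

```text
t: 12.35
tcp_pos: [0.5026, -0.0332, 0.1247]
tool_rot: [-0.289, 0.957, 0.0, -0.0]
force: [0.0, -0.9, -0.1]
finger_gap: 0.701
gripper_force: 0.0
```

```bash
python3 - <<'E'
import cv2
from h import *
st(3)
im=cams.snapshot('side')[:,:,::-1]
u,v=253,172;a=im[v:v+100,u:u+130]
cv2.imwrite('pics/side4c.png',cv2.resize(a,(780,600),interpolation=cv2.INTER_CUBIC))
E
```

```text
t 12.5 q1,q6 [ -16.5 -140.1] tcp [ 0.5026 -0.0332  0.1246] quat [-0.2888  0.9574  0.     -0.    ] yawY 123.6 F [-0.081  0.062 -0.007] T [-0.042 -0.017  0.005] gap 0.702 grip 0.0
```

View pics/side4c.png

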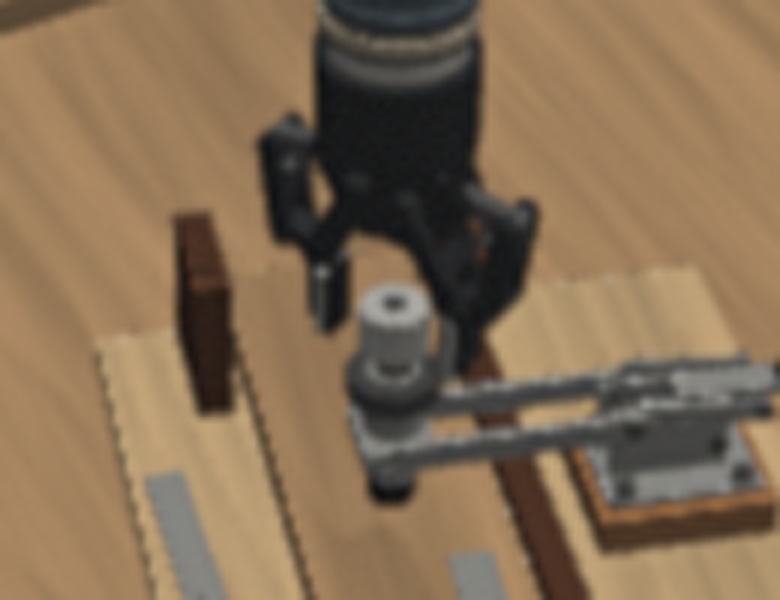

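The knob, at crop (395,320), sits between the fingers and hasn't moved. The ring is intact below it. Gripping the knob.

move_arm --targets '[{"dx":0,"dy":0,"dz":0,"rx":0,"ry":0,"rz":0},{"dx":0,"dy":0,"dz":0,"rx":0,"ry":0,"rz":0},{"dx":0,"dy":0,"dz":0,"rx":0,"ry":0,"rz":0},{"dx":0,"dy":0,"dz":0,"rx":0,"ry":0,"rz":0},{"dx":0,"dy":0,"dz":0,"rx":0,"ry":0,"rz":0},{"dx":0,"dy":0,"dz":0,"rx":0,"ry":0,"rz":0},{"dx":0,"dy":0,"dz":0,"rx":0,"ry":0,"rz":0},{"dx":0,"dy":0,"dz":0,"rx":0,"ry":0,"rz":0},{"dx":0,"dy":0,"dz":0,"rx":0,"ry":0,"rz":0},{"dx":0,"dy":0,"dz":0,"rx":0,"ry":0,"rz":0}]' --claw 25 --newtons 50

```text
t: 13.8
tcp_pos: [0.5028, -0.0333, 0.1249]
tool_rot: [-0.289, 0.957, -0.0, 0.0]
force: [-0.9, -1.3, 4.7]
finger_gap: 0.359
gripper_force: 49.3
```

```bash
python3 -c "
from h import *
st(4)"
```

```text
t 14.0 q1,q6 [ -16.5 -140.1] tcp [ 0.5028 -0.0333  0.1249] quat [-2.889e-01  9.574e-01 -2.000e-04  1.000e-04] yawY 123.6 F [-1.448 -0.915  5.275] T [-0.198  0.143 -0.016] gap 0.356 grip 49.29162383079529
```

move_arm --targets '[{"dx":0,"dy":0,"dz":-0.0035,"rx":0,"ry":0,"rz":-0.14},{"dx":0,"dy":0,"dz":-0.0035,"rx":0,"ry":0,"rz":-0.14},{"dx":0,"dy":0,"dz":-0.0035,"rx":0,"ry":0,"rz":-0.14},{"dx":0,"dy":0,"dz":-0.0035,"rx":0,"ry":0,"rz":-0.14},{"dx":0,"dy":0,"dz":-0.0035,"rx":0,"ry":0,"rz":-0.14},{"dx":0,"dy":0,"dz":-0.0035,"rx":0,"ry":0,"rz":-0.14},{"dx":0,"dy":0,"dz":-0.0035,"rx":0,"ry":0,"rz":-0.14},{"dx":0,"dy":0,"dz":-0.0035,"rx":0,"ry":0,"rz":-0.14},{"dx":0,"dy":0,"dz":-0.0035,"rx":0,"ry":0,"rz":-0.14},{"dx":0,"dy":0,"dz":-0.0035,"rx":0,"ry":0,"rz":-0.14}]'

```text
t: 15.25
tcp_pos: [0.5027, -0.0331, 0.1239]
tool_rot: [0.074, 0.997, 0.0, 0.0]
force: [-0.7, 0.3, 4.9]
finger_gap: 0.357
gripper_force: 49.5
```

```bash
python3 -c "
from h import *
st(6)"
```

```text
t 15.55 q1,q6 [-16.5 -98.1] tcp [ 0.5027 -0.0331  0.1239] quat [7.340e-02 9.973e-01 1.000e-04 1.000e-04] yawY 81.6 F [-0.708 -0.16   4.754] T [-0.124  0.145 -0.054] gap 0.356 grip 49.52695190906525
```

move_arm --targets '[{"dx":0,"dy":0,"dz":-0.003,"rx":0,"ry":0,"rz":-0.14},{"dx":0,"dy":0,"dz":-0.003,"rx":0,"ry":0,"rz":-0.14},{"dx":0,"dy":0,"dz":-0.003,"rx":0,"ry":0,"rz":-0.14},{"dx":0,"dy":0,"dz":-0.003,"rx":0,"ry":0,"rz":-0.14},{"dx":0,"dy":0,"dz":-0.003,"rx":0,"ry":0,"rz":-0.14},{"dx":0,"dy":0,"dz":-0.003,"rx":0,"ry":0,"rz":-0.12},{"dx":0,"dy":0,"dz":-0.003,"rx":0,"ry":0,"rz":-0.1},{"dx":0,"dy":0,"dz":-0.003,"rx":0,"ry":0,"rz":-0.08},{"dx":0,"dy":0,"dz":-0.003,"rx":0,"ry":0,"rz":-0.06},{"dx":0,"dy":0,"dz":-0.003,"rx":0,"ry":0,"rz":-0.04}]'

```text
t: 16.8
tcp_pos: [0.5027, -0.0329, 0.1232]
tool_rot: [0.354, 0.935, 0.0, 0.0]
force: [-0.2, 0.9, 6.3]
finger_gap: 0.356
gripper_force: 49.5
```

```bash
cat >> h.py <<'E'
def tz(n=8):
    from station import sensors
    L=[]
    for i in range(n): cams.snapshot('side'); L.append(sensors.sense())
    a=np.array([l['ft_torque'][2] for l in L]);b=np.array([l['tau'][5] for l in L]);print('Tz',a.round(3),a.mean().round(3),'tau6',b.mean().round(3),b.std().round(3),'qd6',L[-1]['qd'][5].round(4));st()
E
python3 -c "
from h import *
tz(6)"
```

```text
Tz [-0.072 -0.029 -0.079 -0.05  -0.041 -0.117] -0.065 tau6 -0.04 0.032 qd6 -0.0001
t 17.1 q1,q6 [-16.5 -65.1] tcp [ 0.5027 -0.0329  0.1232] quat [3.539e-01 9.353e-01 3.000e-04 0.000e+00] yawY 48.6 F [-0.059 -0.331  5.24 ] T [ 0.049  0.149 -0.117] gap 0.36 grip 49.55717861652374
```

move_arm --targets '[{"dx":0,"dy":0,"dz":-0.002,"rx":0,"ry":0,"rz":-0.1},{"dx":0,"dy":0,"dz":-0.002,"rx":0,"ry":0,"rz":-0.1},{"dx":0,"dy":0,"dz":-0.002,"rx":0,"ry":0,"rz":-0.1},{"dx":0,"dy":0,"dz":-0.002,"rx":0,"ry":0,"rz":-0.1},{"dx":0,"dy":0,"dz":-0.002,"rx":0,"ry":0,"rz":-0.1},{"dx":0,"dy":0,"dz":-0.002,"rx":0,"ry":0,"rz":-0.1},{"dx":0,"dy":0,"dz":-0.002,"rx":0,"ry":0,"rz":-0.08},{"dx":0,"dy":0,"dz":-0.002,"rx":0,"ry":0,"rz":-0.06},{"dx":0,"dy":0,"dz":-0.002,"rx":0,"ry":0,"rz":-0.04},{"dx":0,"dy":0,"dz":0,"rx":0,"ry":0,"rz":-0.02}]'

```text
t: 18.35
tcp_pos: [0.5029, -0.0329, 0.1227]
tool_rot: [0.541, 0.841, 0.0, 0.0]
force: [0.3, 1.4, 4.9]
finger_gap: 0.355
gripper_force: 49.5
```

```bash
python3 -c "
from h import *
tz(8)"
```

```text
Tz [0.034 0.018 0.039 0.041 0.039 0.022 0.031 0.06 ] 0.035 tau6 0.049 0.017 qd6 0.0018
t 18.75 q1,q6 [-16.5 -41.1] tcp [ 0.5028 -0.0329  0.1227] quat [5.406e-01 8.413e-01 3.000e-04 0.000e+00] yawY 24.5 F [-0.664  2.419  4.518] T [0.217 0.036 0.06 ] gap 0.36 grip 49.529215693473816
```

move_arm --targets '[{"dx":0,"dy":0,"dz":-0.002,"rx":0,"ry":0,"rz":-0.1},{"dx":0,"dy":0,"dz":-0.002,"rx":0,"ry":0,"rz":-0.1},{"dx":0,"dy":0,"dz":-0.002,"rx":0,"ry":0,"rz":-0.1},{"dx":0,"dy":0,"dz":-0.002,"rx":0,"ry":0,"rz":-0.1},{"dx":0,"dy":0,"dz":-0.002,"rx":0,"ry":0,"rz":-0.1},{"dx":0,"dy":0,"dz":-0.002,"rx":0,"ry":0,"rz":-0.1},{"dx":0,"dy":0,"dz":-0.002,"rx":0,"ry":0,"rz":-0.05},{"dx":0,"dy":0,"dz":-0.002,"rx":0,"ry":0,"rz":-0.02},{"dx":0,"dy":0,"dz":0,"rx":0,"ry":0,"rz":-0.02},{"dx":0,"dy":0,"dz":0,"rx":0,"ry":0,"rz":-0.02}]'

```text
t: 20.0
tcp_pos: [0.5029, -0.0329, 0.1223]
tool_rot: [0.687, 0.727, 0.0, 0.0]
force: [1.4, 4.4, 5.2]
finger_gap: 0.357
gripper_force: 49.5
```

```bash
python3 -c "
from h import *
st(0);tz(6)"
```

```text
t 20.0 q1,q6 [-16.5 -19.8] tcp [ 0.5029 -0.0329  0.1223] quat [6.868e-01 7.269e-01 4.000e-04 1.000e-04] yawY 3.3 F [1.384 4.444 5.185] T [ 0.578 -0.129  0.272] gap 0.357 grip 49.482704401016235
Tz [0.108 0.132 0.148 0.171 0.135 0.142] 0.139 tau6 0.151 0.016 qd6 -0.0024
t 20.3 q1,q6 [-16.5 -19.8] tcp [ 0.5029 -0.0329  0.1223] quat [6.868e-01 7.268e-01 4.000e-04 1.000e-04] yawY 3.2 F [1.798 4.264 5.652] T [ 0.589 -0.129  0.142] gap 0.357 grip 49.51015591621399
```

move_arm --targets '[{"dx":0,"dy":0,"dz":-0.001,"rx":0,"ry":0,"rz":-0.02},{"dx":0,"dy":0,"dz":-0.001,"rx":0,"ry":0,"rz":-0.02},{"dx":0,"dy":0,"dz":-0.001,"rx":0,"ry":0,"rz":-0.02},{"dx":0,"dy":0,"dz":-0.001,"rx":0,"ry":0,"rz":-0.02},{"dx":0,"dy":0,"dz":-0.001,"rx":0,"ry":0,"rz":-0.02},{"dx":0,"dy":0,"dz":-0.001,"rx":0,"ry":0,"rz":-0.02},{"dx":0,"dy":0,"dz":0,"rx":0,"ry":0,"rz":-0.02},{"dx":0,"dy":0,"dz":0,"rx":0,"ry":0,"rz":-0.02},{"dx":0,"dy":0,"dz":0,"rx":0,"ry":0,"rz":-0.02},{"dx":0,"dy":0,"dz":0,"rx":0,"ry":0,"rz":-0.02}]'

```text
t: 21.55
tcp_pos: [0.503, -0.0329, 0.1222]
tool_rot: [0.724, 0.69, 0.0, 0.0]
force: [2.1, 4.3, 6.6]
finger_gap: 0.36
gripper_force: 49.5
```

```bash
python3 -c "
from h import *
st(0);tz(6)"
```

```text
t 21.55 q1,q6 [-16.5 -13.8] tcp [ 0.503  -0.0329  0.1222] quat [7.239e-01 6.899e-01 5.000e-04 1.000e-04] yawY -2.8 F [2.069 4.297 6.551] T [ 0.616 -0.147  0.273] gap 0.36 grip 49.54109966754913
Tz [0.174 0.168 0.174 0.121 0.136 0.184] 0.16 tau6 0.174 0.017 qd6 -0.0013
t 21.85 q1,q6 [-16.5 -13.8] tcp [ 0.503  -0.0329  0.1222] quat [7.239e-01 6.899e-01 5.000e-04 1.000e-04] yawY -2.8 F [0.092 3.461 5.399] T [ 0.603 -0.145  0.184] gap 0.362 grip 49.54742074012756
```

move_arm --targets '[{"dx":0,"dy":0,"dz":0.003,"rx":0,"ry":0,"rz":0.14},{"dx":0,"dy":0,"dz":0.003,"rx":0,"ry":0,"rz":0.14},{"dx":0,"dy":0,"dz":0.003,"rx":0,"ry":0,"rz":0.14},{"dx":0,"dy":0,"dz":0.003,"rx":0,"ry":0,"rz":0.14},{"dx":0,"dy":0,"dz":0.003,"rx":0,"ry":0,"rz":0.14},{"dx":0,"dy":0,"dz":0.003,"rx":0,"ry":0,"rz":0.14},{"dx":0,"dy":0,"dz":0.003,"rx":0,"ry":0,"rz":0.14},{"dx":0,"dy":0,"dz":0.003,"rx":0,"ry":0,"rz":0.14},{"dx":0,"dy":0,"dz":0.003,"rx":0,"ry":0,"rz":0.14},{"dx":0,"dy":0,"dz":0,"rx":0,"ry":0,"rz":0.02}]'

```text
t: 23.1
tcp_pos: [0.5028, -0.033, 0.1229]
tool_rot: [0.457, 0.89, 0.0, 0.0]
force: [0.3, 3.5, 6.3]
finger_gap: 0.356
gripper_force: 49.6
```

move_arm --targets '[{"dx":0,"dy":0,"dz":0,"rx":0,"ry":0,"rz":-0.02},{"dx":0,"dy":0,"dz":0,"rx":0,"ry":0,"rz":-0.02},{"dx":0,"dy":0,"dz":0,"rx":0,"ry":0,"rz":-0.02},{"dx":0,"dy":0,"dz":0,"rx":0,"ry":0,"rz":-0.02},{"dx":0,"dy":0,"dz":0,"rx":0,"ry":0,"rz":-0.02},{"dx":0,"dy":0,"dz":0,"rx":0,"ry":0,"rz":-0.02},{"dx":0,"dy":0,"dz":0,"rx":0,"ry":0,"rz":-0.02},{"dx":0,"dy":0,"dz":0,"rx":0,"ry":0,"rz":-0.02},{"dx":0,"dy":0,"dz":0,"rx":0,"ry":0,"rz":-0.02},{"dx":0,"dy":0,"dz":0,"rx":0,"ry":0,"rz":-0.02}]'

```text
t: 24.35
tcp_pos: [0.5028, -0.0329, 0.1228]
tool_rot: [0.503, 0.864, 0.0, 0.0]
force: [0.6, 4.1, 5.1]
finger_gap: 0.356
gripper_force: 49.6
```

```bash
python3 -c "
from h import *
st(0);tz(3)"
```

```text
t 24.35 q1,q6 [-16.5 -46.1] tcp [ 0.5028 -0.0329  0.1228] quat [5.029e-01 8.644e-01 3.000e-04 1.000e-04] yawY 29.6 F [0.572 4.136 5.108] T [ 0.467 -0.118  0.095] gap 0.356 grip 49.57173049449921
Tz [-0.015  0.039  0.029] 0.018 tau6 0.041 0.023 qd6 -0.0017
t 24.5 q1,q6 [-16.5 -46.1] tcp [ 0.5028 -0.0329  0.1228] quat [5.030e-01 8.643e-01 4.000e-04 0.000e+00] yawY 29.6 F [0.779 4.289 4.629] T [ 0.457 -0.072  0.029] gap 0.359 grip 49.55948352813721
```

move_arm --targets '[{"dx":0,"dy":0,"dz":-0.003,"rx":0,"ry":0,"rz":-0.13},{"dx":0,"dy":0,"dz":-0.003,"rx":0,"ry":0,"rz":-0.13},{"dx":0,"dy":0,"dz":-0.003,"rx":0,"ry":0,"rz":-0.13},{"dx":0,"dy":0,"dz":-0.003,"rx":0,"ry":0,"rz":-0.13},{"dx":0,"dy":0,"dz":-0.003,"rx":0,"ry":0,"rz":-0.13},{"dx":0,"dy":0,"dz":-0.003,"rx":0,"ry":0,"rz":-0.13},{"dx":0,"dy":0,"dz":-0.003,"rx":0,"ry":0,"rz":-0.13},{"dx":0,"dy":0,"dz":-0.003,"rx":0,"ry":0,"rz":-0.06},{"dx":0,"dy":0,"dz":0,"rx":0,"ry":0,"rz":-0.04},{"dx":0,"dy":0,"dz":0,"rx":0,"ry":0,"rz":-0.02}]'

```text
t: 25.75
tcp_pos: [0.5029, -0.0329, 0.1222]
tool_rot: [0.715, 0.699, 0.0, 0.0]
force: [1.5, 6.2, 5.1]
finger_gap: 0.361
gripper_force: 49.5
```

```bash
python3 -c "
from h import *
st(0);tz(4)"
```

```text
t 25.75 q1,q6 [-16.5 -15.3] tcp [ 0.5029 -0.0329  0.1222] quat [7.147e-01 6.994e-01 4.000e-04 1.000e-04] yawY -1.2 F [1.475 6.158 5.069] T [ 0.726 -0.207  0.206] gap 0.361 grip 49.503745436668396
Tz [0.164 0.135 0.106 0.184] 0.147 tau6 0.17 0.02 qd6 -0.0026
t 25.95 q1,q6 [-16.5 -15.3] tcp [ 0.503  -0.0329  0.1222] quat [7.148e-01 6.994e-01 5.000e-04 1.000e-04] yawY -1.2 F [1.719 4.171 4.498] T [ 0.713 -0.21   0.184] gap 0.362 grip 49.518322348594666
```

move_arm --targets '[{"dx":0,"dy":0,"dz":0,"rx":0,"ry":0,"rz":0},{"dx":0,"dy":0,"dz":0,"rx":0,"ry":0,"rz":0},{"dx":0,"dy":0,"dz":0,"rx":0,"ry":0,"rz":0},{"dx":0,"dy":0,"dz":0,"rx":0,"ry":0,"rz":0},{"dx":0,"dy":0,"dz":0,"rx":0,"ry":0,"rz":0},{"dx":0,"dy":0,"dz":-0.35,"rx":0,"ry":0,"rz":0},{"dx":0,"dy":0,"dz":-0.35,"rx":0,"ry":0,"rz":0},{"dx":0,"dy":0,"dz":-0.35,"rx":0,"ry":0,"rz":0},{"dx":0,"dy":0,"dz":0,"rx":0,"ry":0,"rz":0},{"dx":0,"dy":0,"dz":0,"rx":0,"ry":0,"rz":0}]' --claw 72

```text
t: 27.2
tcp_pos: [0.5027, -0.0332, 0.0957]
tool_rot: [0.715, 0.7, -0.0, -0.0]
force: [0.6, -0.3, 0.1]
finger_gap: 0.719
gripper_force: 0.0
```

```bash
python3 - <<'E'
import cv2
from h import *
st(0)
im=cams.snapshot('side')[:,:,::-1]
u,v=253,172;a=im[v:v+100,u:u+130]
cv2.imwrite('pics/side5c.png',cv2.resize(a,(780,600),interpolation=cv2.INTER_CUBIC))
E
```

```text
t 27.2 q1,q6 [-16.5 -15.3] tcp [ 0.5027 -0.0332  0.0957] quat [ 7.146e-01  6.995e-01 -0.000e+00 -1.000e-04] yawY -1.2 F [ 0.588 -0.319  0.086] T [ 0.007  0.021 -0.016] gap 0.719 grip 0.0
```

View pics/side5c.png

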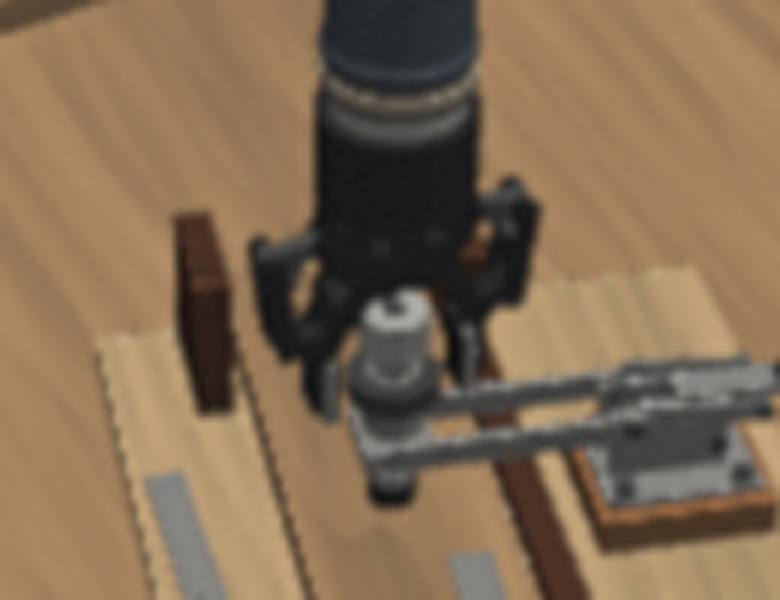

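The knob is a little lower and clear of the gripper body. The fingers are on either side of the ring at crop (395,385), above the clamp arm. Gripping the ring.

move_arm --targets '[{"dx":0,"dy":0,"dz":0,"rx":0,"ry":0,"rz":0},{"dx":0,"dy":0,"dz":0,"rx":0,"ry":0,"rz":0},{"dx":0,"dy":0,"dz":0,"rx":0,"ry":0,"rz":0},{"dx":0,"dy":0,"dz":0,"rx":0,"ry":0,"rz":0},{"dx":0,"dy":0,"dz":0,"rx":0,"ry":0,"rz":0},{"dx":0,"dy":0,"dz":0,"rx":0,"ry":0,"rz":0},{"dx":0,"dy":0,"dz":0,"rx":0,"ry":0,"rz":0},{"dx":0,"dy":0,"dz":0,"rx":0,"ry":0,"rz":0},{"dx":0,"dy":0,"dz":-0.005,"rx":0,"ry":0,"rz":-0.08},{"dx":0,"dy":0,"dz":-0.005,"rx":0,"ry":0,"rz":-0.12}]' --claw 40 --newtons 50

```text
t: 28.5
tcp_pos: [0.503, -0.0332, 0.0963]
tool_rot: [0.751, 0.661, 0.0, 0.0]
force: [-0.7, 0.9, 7.0]
finger_gap: 0.503
gripper_force: 50.5
```

move_arm --targets '[{"dx":0,"dy":0,"dz":-0.006,"rx":0,"ry":0,"rz":-0.2},{"dx":0,"dy":0,"dz":-0.006,"rx":0,"ry":0,"rz":-0.2},{"dx":0,"dy":0,"dz":-0.006,"rx":0,"ry":0,"rz":-0.2},{"dx":0,"dy":0,"dz":-0.006,"rx":0,"ry":0,"rz":-0.2},{"dx":0,"dy":0,"dz":-0.006,"rx":0,"ry":0,"rz":-0.2},{"dx":0,"dy":0,"dz":-0.006,"rx":0,"ry":0,"rz":-0.2},{"dx":0,"dy":0,"dz":-0.006,"rx":0,"ry":0,"rz":-0.2},{"dx":0,"dy":0,"dz":-0.003,"rx":0,"ry":0,"rz":-0.1},{"dx":0,"dy":0,"dz":-0.003,"rx":0,"ry":0,"rz":-0.05},{"dx":0,"dy":0,"dz":0,"rx":0,"ry":0,"rz":-0.03}]'

```text
t: 29.75
tcp_pos: [0.503, -0.0332, 0.0953]
tool_rot: [0.953, 0.304, 0.0, 0.0]
force: [-0.6, 0.7, 7.7]
finger_gap: 0.506
gripper_force: 50.7
```

```bash
python3 -c "
from h import *
st(0);tz(3)"
```

```text
t 29.75 q1,q6 [-16.5  38.1] tcp [ 0.503  -0.0332  0.0953] quat [9.528e-01 3.037e-01 5.000e-04 3.000e-04] yawY -54.6 F [-0.649  0.656  7.714] T [0.096 0.145 0.005] gap 0.506 grip 50.66570520401001
Tz [-0.07  -0.135 -0.105] -0.103 tau6 -0.031 0.014 qd6 -0.0021
t 29.9 q1,q6 [-16.5  38.1] tcp [ 0.503  -0.0333  0.0953] quat [9.528e-01 3.037e-01 5.000e-04 3.000e-04] yawY -54.6 F [0.284 0.695 7.477] T [ 0.023  0.179 -0.105] gap 0.505 grip 50.73389947414398
```

move_arm --targets '[{"dx":0,"dy":0,"dz":-0.004,"rx":0,"ry":0,"rz":-0.13},{"dx":0,"dy":0,"dz":-0.004,"rx":0,"ry":0,"rz":-0.13},{"dx":0,"dy":0,"dz":-0.004,"rx":0,"ry":0,"rz":-0.13},{"dx":0,"dy":0,"dz":-0.004,"rx":0,"ry":0,"rz":-0.13},{"dx":0,"dy":0,"dz":-0.004,"rx":0,"ry":0,"rz":-0.13},{"dx":0,"dy":0,"dz":-0.003,"rx":0,"ry":0,"rz":-0.13},{"dx":0,"dy":0,"dz":-0.003,"rx":0,"ry":0,"rz":-0.13},{"dx":0,"dy":0,"dz":-0.002,"rx":0,"ry":0,"rz":-0.1},{"dx":0,"dy":0,"dz":0,"rx":0,"ry":0,"rz":-0.05},{"dx":0,"dy":0,"dz":0,"rx":0,"ry":0,"rz":-0.03}]'

```text
t: 31.15
tcp_pos: [0.5029, -0.0332, 0.0947]
tool_rot: [1.0, 0.024, 0.001, 0.0]
force: [-0.6, 1.6, 8.7]
finger_gap: 0.507
gripper_force: 50.9
```

```bash
python3 -c "
from h import *
st(0);tz(3)"
```

```text
t 31.15 q1,q6 [-16.5  70.8] tcp [ 0.5029 -0.0332  0.0947] quat [9.997e-01 2.430e-02 5.000e-04 4.000e-04] yawY -87.2 F [-0.604  1.609  8.716] T [0.17  0.209 0.445] gap 0.507 grip 50.87377667427063
Tz [0.36  0.284 0.323] 0.322 tau6 0.325 0.023 qd6 -0.0014
t 31.3 q1,q6 [-16.5  70.8] tcp [ 0.5029 -0.0332  0.0947] quat [9.997e-01 2.430e-02 5.000e-04 4.000e-04] yawY -87.2 F [-0.974  1.211  9.328] T [0.093 0.237 0.323] gap 0.508 grip 50.86790978908539
```

move_arm --targets '[{"dx":0,"dy":0,"dz":0,"rx":0,"ry":0,"rz":-0.02},{"dx":0,"dy":0,"dz":0,"rx":0,"ry":0,"rz":-0.02},{"dx":0,"dy":0,"dz":0,"rx":0,"ry":0,"rz":-0.02},{"dx":0,"dy":0,"dz":0,"rx":0,"ry":0,"rz":-0.02},{"dx":0,"dy":0,"dz":-0.002,"rx":0,"ry":0,"rz":-0.02},{"dx":0,"dy":0,"dz":-0.002,"rx":0,"ry":0,"rz":-0.02},{"dx":0,"dy":0,"dz":0,"rx":0,"ry":0,"rz":-0.02},{"dx":0,"dy":0,"dz":0,"rx":0,"ry":0,"rz":-0.02},{"dx":0,"dy":0,"dz":0,"rx":0,"ry":0,"rz":-0.02},{"dx":0,"dy":0,"dz":0,"rx":0,"ry":0,"rz":-0.02}]'

```text
t: 32.55
tcp_pos: [0.5029, -0.0332, 0.0947]
tool_rot: [1.0, -0.028, 0.001, 0.0]
force: [-1.5, 1.0, 9.6]
finger_gap: 0.502
gripper_force: 50.9
```

```bash
python3 -c "
from h import *
st(0);tz(5)"
```

```text
t 32.55 q1,q6 [-16.5  76.7] tcp [ 0.5029 -0.0332  0.0947] quat [ 9.996e-01 -2.760e-02  5.000e-04  5.000e-04] yawY -93.2 F [-1.517  1.03   9.565] T [0.158 0.209 0.578] gap 0.502 grip 50.89378237724304
Tz [0.439 0.412 0.467 0.43  0.433] 0.436 tau6 0.447 0.012 qd6 0.0003
t 32.8 q1,q6 [-16.5  76.7] tcp [ 0.5029 -0.0332  0.0947] quat [ 9.996e-01 -2.770e-02  5.000e-04  4.000e-04] yawY -93.2 F [-0.536  0.942  9.843] T [0.11  0.196 0.433] gap 0.503 grip 50.8877956867218
```

move_arm --targets '[{"dx":0,"dy":0,"dz":0,"rx":0,"ry":0,"rz":0},{"dx":0,"dy":0,"dz":0,"rx":0,"ry":0,"rz":0},{"dx":0,"dy":0,"dz":0,"rx":0,"ry":0,"rz":0},{"dx":0,"dy":0,"dz":0,"rx":0,"ry":0,"rz":0},{"dx":0,"dy":0,"dz":0,"rx":0,"ry":0,"rz":0},{"dx":0,"dy":0,"dz":0.5,"rx":0,"ry":0,"rz":0},{"dx":0,"dy":0,"dz":0.8,"rx":0,"ry":0,"rz":0},{"dx":0,"dy":0,"dz":1,"rx":0,"ry":0,"rz":0},{"dx":0,"dy":0,"dz":1,"rx":0,"ry":0,"rz":0},{"dx":0,"dy":0,"dz":1,"rx":0,"ry":0,"rz":0}]' --claw 72

```text
t: 34.05
tcp_pos: [0.5026, -0.0332, 0.2028]
tool_rot: [1.0, -0.029, 0.0, 0.0]
force: [0.3, -1.7, 0.1]
finger_gap: 0.723
gripper_force: 0.0
```

move_arm --targets '[{"dx":0,"dy":0,"dz":1,"rx":0,"ry":0,"rz":0},{"dx":0,"dy":0,"dz":0.5,"rx":0,"ry":0,"rz":0},{"dx":0,"dy":0,"dz":0,"rx":0,"ry":0,"rz":0},{"dx":0,"dy":0,"dz":0,"rx":0,"ry":0,"rz":0},{"dx":0,"dy":0,"dz":0,"rx":0,"ry":0,"rz":0},{"dx":0,"dy":0,"dz":0,"rx":0,"ry":0,"rz":0},{"dx":0,"dy":0,"dz":0,"rx":0,"ry":0,"rz":0},{"dx":0,"dy":0,"dz":0,"rx":0,"ry":0,"rz":0},{"dx":0,"dy":0,"dz":0,"rx":0,"ry":0,"rz":0},{"dx":0,"dy":0,"dz":0,"rx":0,"ry":0,"rz":0}]'

```text
t: 35.3
tcp_pos: [0.5027, -0.0332, 0.2387]
tool_rot: [1.0, -0.029, 0.0, 0.0]
force: [-0.7, -0.1, 0.5]
finger_gap: 0.721
gripper_force: 0.0
```

```bash
python3 - <<'E'
import cv2
from h import *
st(0)
im=cams.snapshot('side')[:,:,::-1]
u,v=253,172;a=im[v:v+100,u:u+130]
cv2.imwrite('pics/side6c.png',cv2.resize(a,(780,600),interpolation=cv2.INTER_CUBIC))
E
```

```text
t 35.3 q1,q6 [-16.5  76.8] tcp [ 0.5027 -0.0332  0.2387] quat [ 9.996e-01 -2.900e-02  1.000e-04  0.000e+00] yawY -93.3 F [-0.726 -0.083  0.496] T [ 0.003 -0.011  0.013] gap 0.721 grip 0.0
```

View pics/side6c.png

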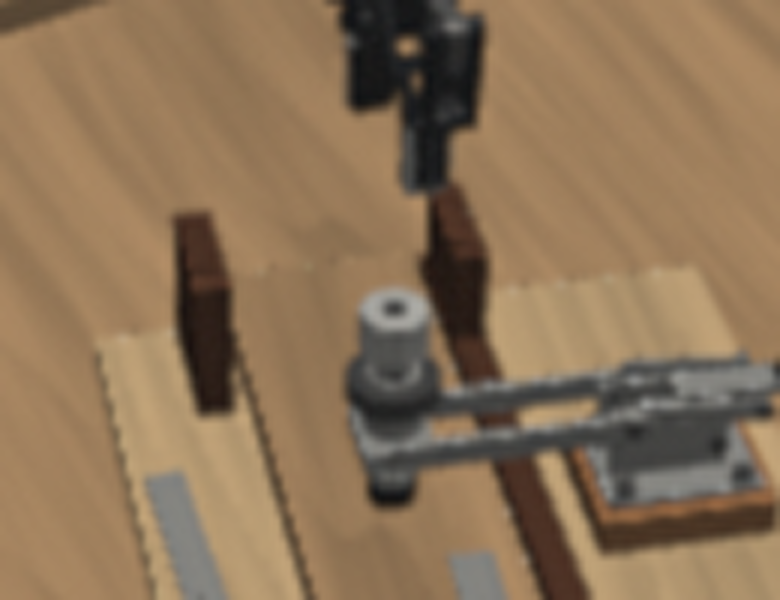

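The arm is clear. The knob, at crop (395,308), is slightly lower than at the start, the ring at (395,385) is seated, and the square and chisel haven't moved. Handing in.

```bash
python3 -c "
from station import order
print(order.sign_off())"
```

```text
the job is handed in; nothing more can be done
None
```

I handed the job in at about 35 s. I slackened the lock ring about 91° and screwed the spindle down about 125°. I put foot contact at about 80°, give or take a few degrees (judged from knob torque, not seen), so that is roughly an eighth of a turn past it. On the way I overshot by 1–2° and backed off about 38° to check the contact point; the final knob torque was about 0.2 N m. I then retightened the ring to about its starting angle: the torque read 0.44 N m at rest and 0.58 N m while turning, above the 0.3–0.4 N m asked, so it may be tighter than intended. The arm is clear, and the square and chisel beside the clamp lie where they were.

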